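# Click the chip carrier into the bonder's loading stage

## Robot

A 6-joint arm with a two-finger parallel gripper is mounted at the origin on the work surface. World frame = base frame: x ahead of the robot, y to its left, z up, the work surface at z = 0. Lengths are in m, angles in rad, forces in N, time in s.
With the tool pointing down it reaches from about 0.35 to 0.975 m from the base axis. Payload 4.9 kg.
Tool frame: the origin (TCP) lies at the very end of the fingers, on their centre line; the grasp point (between the pads) lies 19 mm behind it (manip.grip_depth is the distance from the TCP to the grasp point, in m); z points along the fingers, x is the direction in which the jaws open and shut, and the axes are right-handed (so a half turn about z gives the same grasp; the last joint's range is limited). The gripper opens to 85 mm and grips with 20 to 120 N. Pads are 22 mm wide; open, the fingers measure 114 mm over their backs; the gripper's body (76 mm by 85 mm) begins 54 mm behind the grasp point. The pads swing forward as they close: fully open they stand 13 mm farther back than shut.
Start: joints at [1.017, 0.053, 1.613, -0, 1.476, -0.119], TCP at [0.263, 0.567, 0.231] pointing down, gripper open.
Joint ranges: [-3.01, 3.01], [-1.01, 2.22], [0.06, 2.58], [-1.02, 4.17], [0.09, 2.62], [-3.14, 3.14]. Speed limits (rad/s): [2.57, 2.57, 3.14, 3.14, 3.14, 3.14].

## Interface

Orientations are given as a unit quaternion [w, x, y, z].
In Python, from plant import manip gives the robot as it stands. The module is installed in compiled form; this text tells all that it offers.
- The arm moves only by the shell command python3 -m crank 'ROWS' [OPENING]. ROWS is JSON, a list of rows, each a list of 4 numbers: the shift along the tool's x, y, z in cm, then the turn about the tool's z in units of 6 degrees (1.0 is 6 degrees). A call has 1 to 10 rows; each row shifts and turns the commanded pose from where the row before left it, along the tool's axes as they then stand; what a row does not reach is not made up. A row lasts 1/12 s, in which the tool goes at most 41.7 mm and 7.16 degrees, less where a joint would pass 70% of its speed; a pose out of reach is approached as far as the arm can. A call with a gripper value outside its range is refused whole. OPENING is the opening, from 0 (shut) to 1 (fully open), set as the call begins (- or left out, the last holds). The fingers move at their own pace and stop on an object; the grip force is fixed at half the most. Time passes only in rows, so rows that do not move let the fingers close. It gives the time, the measured TCP pose, the force and the opening at its end, in the units of the state.
- manip.state(): the state, without advancing time (a new reading comes with each control period).
- manip.grab_frame(name): name is "scene" or "top" or "wrist"; returns a dict with "img" (400x640x3 uint8, red, green, blue), "intrinsics" (3x3 intrinsics, pixels), "D" ([k1, k2, p1, p2, k3] as OpenCV has them; the pictures are not rectified), "position" and "orientation" of the camera in the world. Camera axes: x right, y up, looking along -z (the intrinsics and any distortion apply to the point x, -y, -z); pixel columns grow to the right and rows downward; lengths in m; the calibration is good to about 2 mm. A picture is of the moment at which its call begins. There is no depth.
- manip.job_done(): hands the job in, once; it reports no verdict.
The state is a dict: "time": time; "joint_pos": joint angles; "joint_vel": joint speeds; "joint_efforts": joint torques, N m; "tool_pos": TCP position; "tool_rot": TCP orientation; "contact_force": force on the tool from outside, world axes, zero at the start; "ft_torque": the same for the moment, N m; "gripper_width": opening from 0.0 (shut) to 1.0 (fully open).
Only numpy, scipy, OpenCV 4.12 (cv2) and the standard library are available. Lean on these libraries where they do the work, as an engineer would, in place of code of your own. Each camera call takes 0.05 s, during which the arm holds its last target.

## Task

Load the blue chip carrier into the bonder's loading stage: set it on the open entry of the guide channel, chip end first, and slide it under the bridge until it is fully home and the orange spring catch has clicked shut behind it, then let go. Leave the green carrier where it stands.

Things in the scene. Friction and masses are not known exactly. Their poses are not given: they have to be found in the camera images.
- blue_grip (a point): Centre of the grip fin of the blue carrier: block 80 x 60 x 20 mm (x, y, z), fin 36 (x) x 14 (y) mm from its top to 70 mm above its underside. +x points to the nose (brass chip, chamfered corners), away from the robot within 30 deg. Point: 45 above the underside, 58 behind the nose, 22 ahead of the tail, y middle. Grasp the fin from above, closing along y. About 0.2 kg, on the table.
- green_grip (a point): The same point on the green carrier: same shape and size, white chip. It is not to be loaded.
- dock: Loading stage, fixed, white and aluminium. Origin: on table, mid channel; +x = way in, z up. mm: floor z 12, x -145 to 95 (nose stop: 46 high housing). Open deck to x -90, then walls (top z 30) funnel from 130 apart to 74 at x -40. Bridge x 75-95, z 37-43, over the nose: slide in, not down. Set down with blue_grip at x about -120, y 0, z 57; home is x 37, y 0, z 57.
- catch (a joint): Angle (rad) of the orange spring catch: 0 at rest, grows as it swings out to the left. Arm 67 mm long, z 14-31 mm, in the dock's frame hinged at x -55, y 47, slanting in to its tip at x 2, y 11. A carrier sliding in along +x pushes it aside itself (0.2 to 0.45 rad; 1 to 2.5 N at the tip); it springs back behind the tail in the last 12 mm before the stop. Not passable backwards.

How it is judged:
On the way:
1. the blue carrier, in the channel, holds the catch pushed aside (value of joint catch above 0.1 rad and x of blue_grip in the frame of dock between -0.06 and 0.033 m and y of blue_grip in the frame of dock between -0.025 and 0.025 m and z of blue_grip in the frame of dock below 0.067 m), for 0.1 s.
At the end, for the whole second after the job is handed in: The blue carrier lies flat in the channel, chip end under the bridge and within about 15 mm of the stop, and the catch has sprung back behind its tail (angle below 0.06 rad); the green carrier is within 40 mm of where it stood (value of joint catch below 0.06 rad and x of blue_grip in the frame of dock between 0.022 and 0.042 m and y of blue_grip in the frame of dock between -0.02 and 0.02 m and z of blue_grip in the frame of dock between 0.05 and 0.064 m and angle between blue_grip's own z axis and vertical below 0.15 rad and distance of green_grip from where it was at the start of the episode below 0.04 m); the robot touches nothing.
It fails at once if the green carrier is moved by more than 40 mm (distance of green_grip from where it was at the start of the episode above 0.04 m).
It also fails if it takes over 42 s, if anything falls off the work surface, if the arm or the gripper's body presses on something with over 40 N, if the wrist force passes 120 N, or if a joint passes its speed limit or range.

## Working session

There is one attempt and no reset: what is moved stays moved. The work goes in short steps, Python scripts to look and compute and a shell command to move; the robot and the scene stay as the last step left them, time stands still between calls to the robot, and variables do not carry over. Pictures are saved under pics/ and viewed, and the job is handed in when it is done.

```bash
mkdir -p pics
cat > h.py <<'E'
import numpy as np, cv2
from plant import manip
from scipy.spatial.transform import Rotation as R
def grab(n,fn=None):
    f=manip.grab_frame(n)
    if fn: cv2.imwrite('pics/'+fn,f['img'][:,:,::-1])
    return f
def rot(q): return R.from_quat([q[1],q[2],q[3],q[0]]).as_matrix()
def ray(f,px):
    px=np.array(px,float).reshape(-1,1,2)
    u=cv2.undistortPoints(px,np.array(f['intrinsics']),np.array(f['D'])).reshape(-1,2)
    d=np.c_[u[:,0],-u[:,1],-np.ones(len(u))]@rot(f['orientation']).T
    return np.array(f['position']),d
def onz(f,px,z):
    p,d=ray(f,px); return p+d*((z-p[2])/d[:,2])[:,None]
def proj(f,P):
    c=(np.atleast_2d(P)-np.array(f['position']))@rot(f['orientation'])
    c=c*[1,-1,-1]
    return cv2.projectPoints(c,np.zeros(3),np.zeros(3),np.array(f['intrinsics']),np.array(f['D']))[0].reshape(-1,2)
E
python3 - <<'E'
from h import *
for n in ['scene','top','wrist']:
    f=grab(n,n+'0.png'); print(n,np.round(f['position'],3),np.round(rot(f['orientation'])[:,2],2))
s=manip.state(); print(s, manip.grip_depth); print(rot(s['tool_rot']).round(3))
E
```

```text
scene [ 0.894 -0.428  0.774] [ 0.43 -0.48  0.77]
top [ 0.381 -0.003  0.937] [-0.17 -0.    0.98]
wrist [0.196 0.598 0.373] [-0.26  0.12  0.96]
{'time': 0.15, 'joint_pos': array([ 1.01700175e+00,  5.32280928e-02,  1.61398904e+00, -4.97125475e-05,
        1.47600063e+00, -1.19001296e-01]), 'joint_vel': array([-0.00025788, -0.00116082, -0.00591675,  0.00073166,  0.00161108,
        0.00020926]), 'joint_efforts': array([ 1.84216674e-04, -3.94239378e+01, -3.70724165e+01, -9.64596757e-05,
        4.63567179e-03, -1.12323825e-06]), 'tool_pos': array([0.26301642, 0.56642024, 0.23032501]), 'tool_rot': array([ 3.74990779e-04,  8.42976181e-01,  5.37950275e-01, -7.21273205e-04]), 'contact_force': array([-0.18791159,  0.67472298, -1.04458185]), 'ft_torque': array([0.05945502, 0.04457892, 0.00415492]), 'gripper_width': 1.0063151826542303} 0.0187
[[ 0.421  0.907 -0.001]
 [ 0.907 -0.421 -0.001]
 [-0.002 -0.    -1.   ]]
```

View pics/scene0.png

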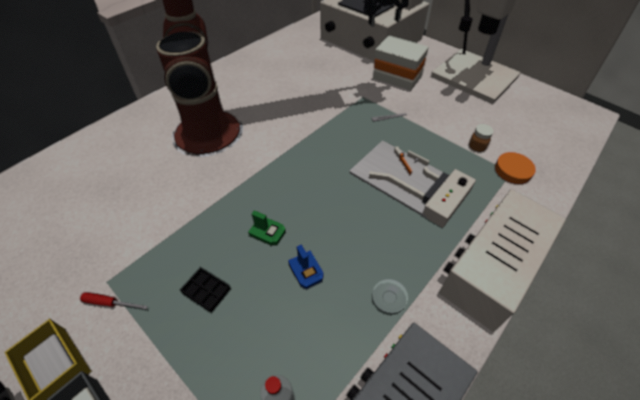

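View pics/top0.png

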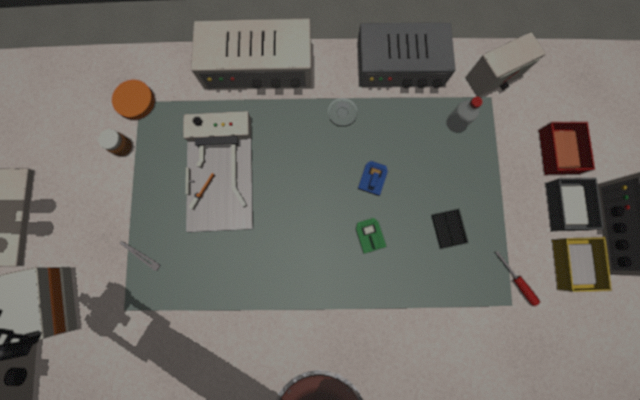

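View pics/wrist0.png

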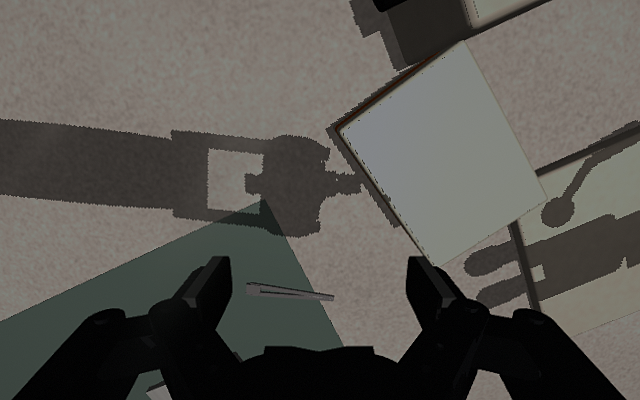

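The top view shows the dock at cols 184–252, rows 112–230, the blue carrier at about (373,178) and the green one at about (370,236). I'll zoom in.

Run:
```python
from h import *
f=grab('top'); im=f['img'][:,:,::-1]
a=cv2.resize(im[100:240,175:260],None,fx=4.2,fy=4.2,interpolation=cv2.INTER_CUBIC)
b=cv2.resize(im[150:260,345:400],None,fx=5,fy=5,interpolation=cv2.INTER_CUBIC)
H=max(a.shape[0],b.shape[0]); c=np.zeros((H,a.shape[1]+b.shape[1],3),np.uint8)
c[:a.shape[0],:a.shape[1]]=a;c[:b.shape[0],a.shape[1]:]=b
cv2.imwrite('pics/z1.png',np.clip(c.astype(float)*1.6,0,255).astype(np.uint8))
g=grab('scene'); im=g['img'][:,:,::-1]
a=cv2.resize(im[130:230,340:485],None,fx=5,fy=5,interpolation=cv2.INTER_CUBIC)
cv2.imwrite('pics/z2.png',np.clip(a.astype(float)*1.3,0,255).astype(np.uint8))
# color masks
for n,F in (('top',f),('scene',g)):
    hsv=cv2.cvtColor(F['img'],cv2.COLOR_RGB2HSV)
    for c,lo,hi in (('blue',(105,120,40),(125,255,255)),('green',(50,120,30),(75,255,255))):
        m=cv2.inRange(hsv,np.array(lo),np.array(hi))
        k,l,st,ce=cv2.connectedComponentsWithStats(m)
        i=1+np.argmax(st[1:,4]); print(n,c,st[i],ce[i].round(1))
        if n=='top': print(onz(F,ce[i],0.02).round(3))
```

```text
top blue [359 162  28  33 536] [372.8 178.4]
[[ 0.588 -0.148  0.02 ]]
top green [357 219  28  33 380] [370.4 236.1]
[[ 0.439 -0.136  0.02 ]]
scene blue [289 245  34  43 782] [305.4 267.5]
scene green [249 211  36  34 635] [265.4 228.8]
```

View pics/z1.png

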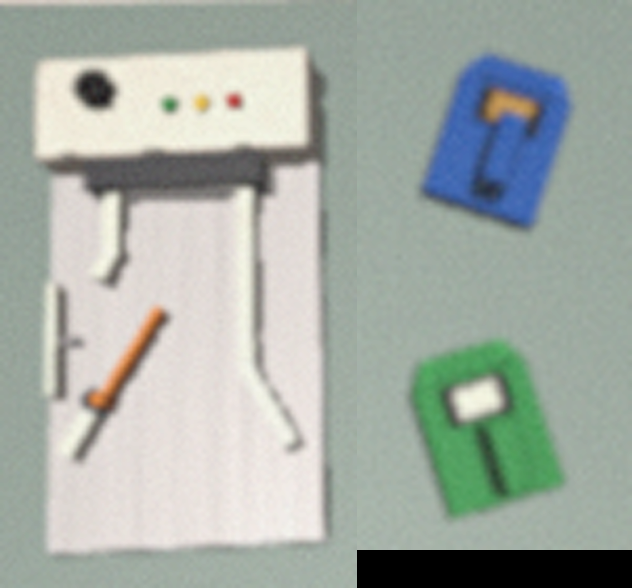

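View pics/z2.png

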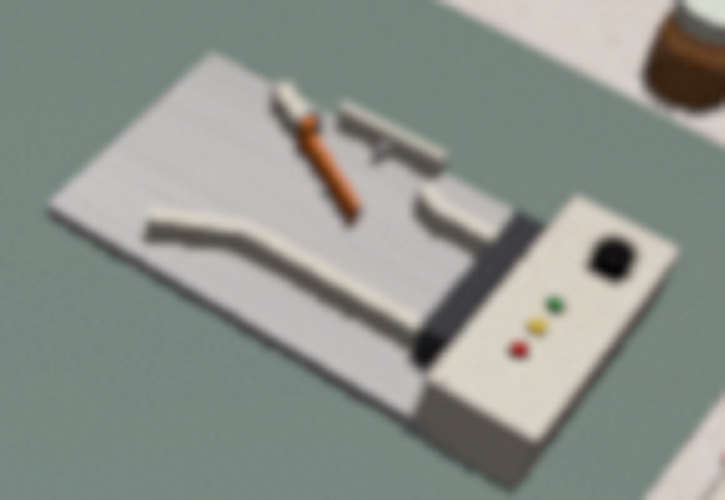

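The zooms show the dock's near floor corners, housing edges, right wall and orange catch clearly, plus both carriers with their noses up in the image. I'll work out rough poses.

Run:
```python
from h import *
f=grab('top')
Z=lambda p,o=(175,100),s=4.2:[( (x+.5)/s-.5+o[0],(y+.5)/s-.5+o[1]) for x,y in p]
A=onz(f,Z([(47,553),(327,541)]),.012); print('near floor',A.round(4), A.mean(0))
B=onz(f,Z([(37,160),(310,157),(37,63),(305,48)]),.046);print('housing',B.round(4))
C=onz(f,Z([(236,192),(240,370),(292,448)]),.030);print('rwall inner',C.round(4))
C=onz(f,Z([(160,312),(95,400),(65,450),(103,275),(120,255),(122,195)]),.030);print('catch tip,hinge,lwall',C.round(4))
g=grab('scene')
Zs=lambda p:Z(p,(340,130),5)
print('scene near floor',onz(g,Zs([(212,52),(48,205)]),.012).round(4))
print('housing',onz(g,Zs([(432,378),(540,442),(680,248),(580,195)]),.046).round(4))
# carriers: contours
hsv=cv2.cvtColor(f['img'],cv2.COLOR_RGB2HSV)
W=lambda p:Z(p,(345,150),5)
for nm,p in (('blue',[(421-357,195),(531-357,230),(572-357,105),(462-357,72)]),('green',[(450-357,517),(564-357,483),(410-357,390),(525-357,355)])):
    print(nm,onz(f,W(p),.02).round(4))
```

```text
near floor [[0.457  0.3345 0.012 ]
 [0.4626 0.163  0.012 ]] [0.45980548 0.24874544 0.012     ]
housing [[0.6961 0.341  0.046 ]
 [0.6951 0.1719 0.046 ]
 [0.7596 0.3448 0.046 ]
 [0.7663 0.1768 0.046 ]]
rwall inner [[0.6787 0.2208 0.03  ]
 [0.5657 0.2148 0.03  ]
 [0.5173 0.1819 0.03  ]]
catch tip,hinge,lwall [[0.6026 0.2653 0.03  ]
 [0.5482 0.303  0.03  ]
 [0.5177 0.32   0.03  ]
 [0.6266 0.3018 0.03  ]
 [0.6392 0.2917 0.03  ]
 [0.6779 0.2923 0.03  ]]
scene near floor [[0.4585 0.3356 0.012 ]
 [0.4659 0.1646 0.012 ]]
housing [[0.7079 0.1753 0.046 ]
 [0.7699 0.1765 0.046 ]
 [0.7618 0.3449 0.046 ]
 [0.7009 0.3437 0.046 ]]
blue [[ 0.5613 -0.107   0.02  ]
 [ 0.5424 -0.1629  0.02  ]
 [ 0.6081 -0.187   0.02  ]
 [ 0.6264 -0.1304  0.02  ]]
green [[ 0.3973 -0.1165  0.02  ]
 [ 0.4134 -0.1742  0.02  ]
 [ 0.461  -0.0983  0.02  ]
 [ 0.478  -0.1572  0.02  ]]
```

```bash
python3 -m crank '[[-1.4,2.7,-0.6,0],[-1.4,2.7,-0.6,0],[-1.4,2.7,-0.6,0],[-1.4,2.7,-0.6,0],[-1.4,2.7,-0.6,0],[-1.4,2.7,-0.6,0],[-1.4,2.7,-0.6,0],[-1.4,2.7,-0.6,0],[-1.4,2.7,-0.6,0],[-1.4,2.7,-0.6,0]]' && python3 -m crank '[[-1.4,2.7,-0.6,0],[-1.4,2.7,-0.6,0],[-1.4,2.4,0,0],[0,0,0,0],[0,0,0,0]]'
python3 - <<'E'
from h import *
f=grab('wrist','w1.png'); print(f['position'])
E
```

```text
time: 1.18
tool_pos: [0.4498, 0.3248, 0.2917]
tool_rot: [-0.0, 0.843, 0.538, 0.0]
contact_force: [0.2, 0.3, -0.4]
gripper_width: 0.998
time: 1.6
tool_pos: [0.5028, 0.2542, 0.3033]
tool_rot: [-0.0, 0.844, 0.537, -0.0]
contact_force: [0.3, 0.4, -0.3]
gripper_width: 0.999
[0.43608169 0.28561387 0.44598335]
```

View pics/w1.png

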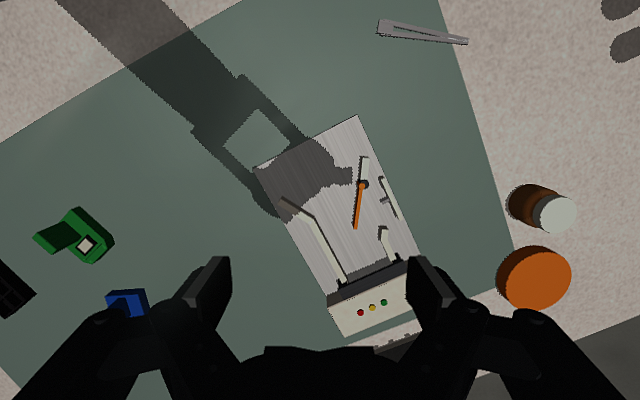

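The wrist view shows the whole dock: near floor corners at about (254,170) and (357,115), catch tip at (355,228), housing at rows 275–335. I'll zoom in to measure.

Run:
```python
import cv2
im=cv2.imread('pics/w1.png')[105:345,245:430]
cv2.imwrite('pics/z3.png',cv2.resize(im,None,fx=2.5*1,fy=2.5,interpolation=cv2.INTER_CUBIC)*1)
```

```text
(no output)
```

View pics/z3.png

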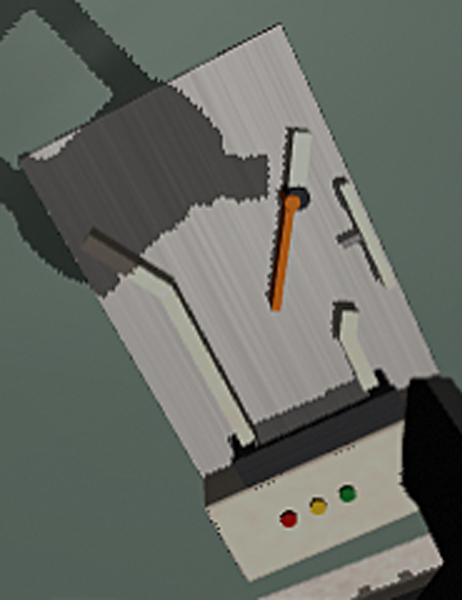

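```bash
cat > dock.py <<'E'
from h import *
E
python3 - <<'E'
from h import *
f=manip.grab_frame('wrist')
Z=lambda p:[((x+.5)/2.5-.5+245,(y+.5)/2.5-.5+105) for x,y in p]
n=onz(f,Z([(22,158),(280,24)]),.012); print('near',n.round(4))
r=onz(f,Z([(173,281),(246,437)]),.030); print('rw',r.round(4))
rb=onz(f,Z([(179,280),(257,437)]),.012); print('rw base',rb.round(4))
c=onz(f,Z([(276,310),(296,198)]),.031); print('catch',c.round(4))
h=onz(f,Z([(207,508),(395,425),(250,580)]),.046); print('housing',h.round(4))
for yaw in (.035,.04,.045):
  ex=np.array([np.cos(yaw),np.sin(yaw)]);ey=np.array([-ex[1],ex[0]])
  o=n[:,:2].mean(0)+.145*ex
  print(yaw,o.round(4)); 
  for nm,P in (('near',n),('rw',r),('rb',rb),('catch',c),('h',h)): print(nm,[(round(float((p[:2]-o)@ex)*1e3,1),round(float((p[:2]-o)@ey)*1e3,1)) for p in P])
E
```

```text
near [[0.4606 0.1694 0.012 ]
 [0.455  0.3356 0.012 ]]
rw [[0.5612 0.22   0.03  ]
 [0.6742 0.2175 0.03  ]]
rw base [[0.5676 0.2208 0.012 ]
 [0.6876 0.2211 0.012 ]]
catch [[0.6031 0.2678 0.031 ]
 [0.5453 0.3046 0.031 ]]
housing [[0.7008 0.178  0.046 ]
 [0.6957 0.3048 0.046 ]
 [0.7624 0.1806 0.046 ]]
0.035 [0.6027 0.2576]
near [(-145.1, -83.2), (-144.9, 83.2)]
rw [(-42.8, -36.1), (70.0, -42.5)]
rb [(-36.4, -35.5), (83.5, -39.4)]
catch [(0.7, 10.3), (-55.7, 49.1)]
h [(95.2, -82.9), (94.6, 43.9), (156.9, -82.5)]
0.04 [0.6027 0.2583]
near [(-145.5, -83.2), (-144.5, 83.2)]
rw [(-43.0, -36.6), (69.8, -43.6)]
rb [(-36.6, -36.1), (83.3, -40.6)]
catch [(0.8, 9.5), (-55.5, 48.6)]
h [(94.8, -84.1), (94.8, 42.7), (156.5, -84.0)]
0.045 [0.6027 0.259 ]
near [(-145.9, -83.1), (-144.1, 83.1)]
rw [(-43.2, -37.1), (69.6, -44.7)]
rb [(-36.8, -36.6), (83.1, -41.7)]
catch [(0.8, 8.8), (-55.2, 48.2)]
h [(94.4, -85.3), (95.0, 41.5), (156.0, -85.5)]
```

```bash
python3 -m crank '[[-2.75,1.67,0.7,0],[-2.75,1.67,0.7,0],[-2.75,1.67,0.7,0],[-2.75,1.67,0.7,0],[-2.75,1.67,0.7,0],[-2.75,1.67,0.7,0],[-2.75,1.67,0.7,0],[-2.75,1.67,0.7,0],[-2.75,1.67,0.7,0],[-2.75,1.67,0.7,0]]' && python3 -m crank '[[-2.75,1.67,0.7,0],[-2.75,1.67,0.7,0],[0,0,0,-0.9],[0,0,0,0],[0,0,0,0]]'
python3 - <<'E'
from h import *
f=grab('wrist','w2.png'); print(f['position'])
E
```

```text
time: 2.53
tool_pos: [0.5377, -0.0646, 0.233]
tool_rot: [-0.0, 0.842, 0.539, 0.0]
contact_force: [1.2, 1.3, 0.2]
gripper_width: 1.002
time: 2.95
tool_pos: [0.545, -0.1275, 0.2191]
tool_rot: [-0.0, 0.817, 0.577, 0.0]
contact_force: [0.9, -0.1, 0.1]
gripper_width: 0.998
[ 0.47568906 -0.10259754  0.36185994]
```

View pics/w2.png

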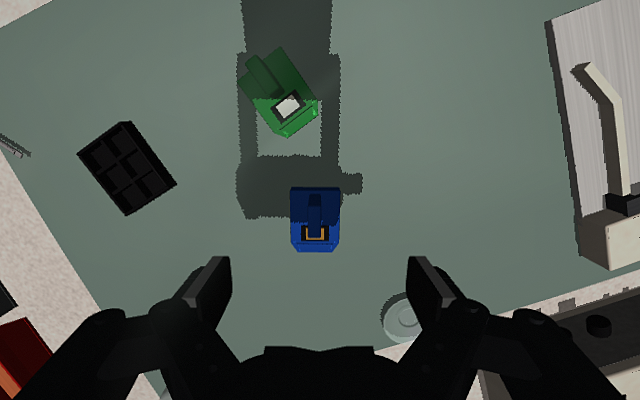

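Blue now appears square to the gripper, at cols 291–340 and rows 187–252, with the fin around col 315. I'll zoom in with the shadow lifted.

Run:
```python
import cv2,numpy as np
im=cv2.imread('pics/w2.png')[175:265,275:355]
im=cv2.resize(im,None,fx=6,fy=6,interpolation=cv2.INTER_NEAREST)
cv2.imwrite('pics/z4.png',(255*(im/255.)**.5).astype(np.uint8))
```

```text
(no output)
```

View pics/z4.png

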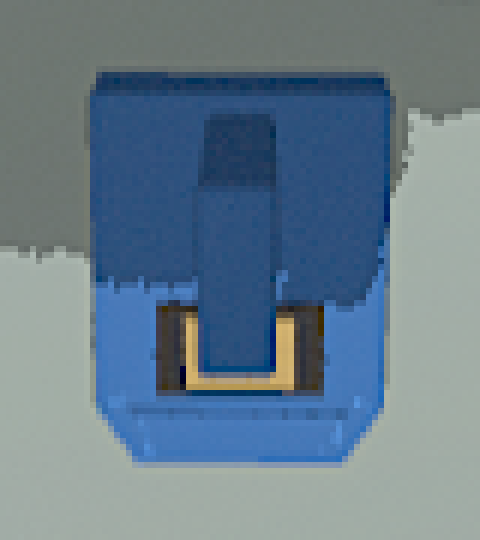

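Run:
```python
from h import *
f=manip.grab_frame('wrist'); s=manip.state()
Z=lambda p:[((x+.5)/6-.5+275,(y+.5)/6-.5+175) for x,y in p]
F=onz(f,Z([(193,187),(280,187),(277,374),(197,374)]),.070)
T=onz(f,Z([(91,94),(390,94),(138,464),(345,464)]),.020)
print('fin',F.round(4),'c',F.mean(0).round(4)); print('top',T.round(4))
t=T[:2].mean(0);n=T[2:].mean(0);d=n-t;print('len',np.linalg.norm(d),'yaw',np.arctan2(d[1],d[0]),'grip',(t+d*22/80).round(4))
e=T[0]-T[1];print('width',np.linalg.norm(e),np.arctan2(-e[0],e[1]))
e=F[0]-F[1];print(np.linalg.norm(e)); e=F[2:].mean(0)-F[:2].mean(0); print(np.linalg.norm(e),np.arctan2(e[1],e[0]))
Rt=rot(s['tool_rot']); print(np.arctan2(Rt[1,1],Rt[0,1]))
for g in (F.mean(0),t+d*22/80):
  v=g-s['tool_pos'];v[2]=.045-.0187-s['tool_pos'][2]; print('tool delta cm',(Rt.T@v*100).round(2))
```

```text
fin [[ 0.5544 -0.143   0.07  ]
 [ 0.5593 -0.1291  0.07  ]
 [ 0.5914 -0.1409  0.07  ]
 [ 0.5868 -0.1542  0.07  ]] c [ 0.573  -0.1418  0.07  ]
top [[ 0.5433 -0.1623  0.02  ]
 [ 0.5628 -0.107   0.02  ]
 [ 0.6207 -0.1817  0.02  ]
 [ 0.6351 -0.1409  0.02  ]]
len 0.07945800228195044 yaw -0.3416444828149878 grip [ 0.5736 -0.142   0.02  ]
width 0.05863604266921407 2.8010370544938517
0.014788191732541804
0.03426637750569787 -0.34237849500932754
-0.3400506783444942
tool delta cm [-0.46  3.1  19.33]
tool delta cm [-0.46  3.17 19.33]
```

The measured fin is 14.8 × 34 mm and the block is 79 × 59 mm, which match the given sizes, and both views agree on the yaw. I'll descend to grasp at 48 mm.

```bash
python3 -m crank '[[-0.46,3.12,0,0],[0,0,3,0],[0,0,3.5,0],[0,0,3.5,0],[0,0,3.5,0],[0,0,2.5,0],[0,0,2,0],[0,0,1,0],[0,0,0,0],[0,0,0,0]]' && python3 -m crank '[[0,0,0,0],[0,0,0,0],[0,0,0,0],[0,0,0,0],[0,0,0,0],[0,0,0,0],[0,0,0,0],[0,0,0,0]]' 0
```

```text
time: 3.88
tool_pos: [0.5733, -0.1427, 0.0299]
tool_rot: [0.0, 0.817, 0.577, 0.0]
contact_force: [0.1, -1.0, -0.4]
gripper_width: 1.0
time: 4.55
tool_pos: [0.5731, -0.1434, 0.0298]
tool_rot: [0.0, 0.817, 0.577, 0.0]
contact_force: [-1.1, 0.7, 2.5]
gripper_width: 0.154
```

```bash
python3 -m crank '[[0,0,-1,0],[0,0,-2.5,0],[0,0,-2.5,0],[0,0,-2,0],[0.8,-0.5,0,0],[1.7,-1.0,0,0],[2.5,-1.6,0,0],[2.5,-1.6,0,0],[2.5,-1.6,0,0],[2.5,-1.6,0,0]]' && python3 -m crank '[[2.5,-1.6,0,0],[2.5,-1.6,0,0],[2.5,-1.6,0,0],[2.5,-1.6,0,0],[2.5,-1.6,0,0],[2.5,-1.6,0,0],[2.5,-1.6,0,0],[2.5,-1.6,0,0],[2.0,-1.2,0,0],[1.2,-0.8,0,0]]' && python3 -m crank '[[1.0,-0.6,0,-0.7],[0,0,0,-0.9],[0,0,0,-1],[0,0,0,-1],[0,0,0,0],[0,0,0,0],[0,0,0,0]]'
python3 - <<'E'
from h import *
f=grab('wrist','w3.png'); s=manip.state(); g=grab('top','t3.png')
Rt=rot(s['tool_rot']); print(s['tool_pos'],np.arctan2(Rt[1,1],Rt[0,1]),Rt.round(3))
im=g['img'][100:300,170:300,::-1]; cv2.imwrite('pics/t3z.png',cv2.resize(im,None,fx=3,fy=3))
E
```

```text
time: 5.38
tool_pos: [0.5382, 0.0028, 0.1075]
tool_rot: [-0.001, 0.817, 0.577, -0.001]
contact_force: [-0.0, 0.2, -2.5]
gripper_width: 0.156
time: 6.22
tool_pos: [0.4758, 0.2712, 0.1076]
tool_rot: [-0.001, 0.816, 0.578, -0.001]
contact_force: [0.5, -0.1, -1.8]
gripper_width: 0.158
time: 6.8
tool_pos: [0.475, 0.2804, 0.1084]
tool_rot: [-0.0, 0.695, 0.719, -0.001]
contact_force: [0.5, -0.1, -1.7]
gripper_width: 0.155
[0.47523236 0.28035409 0.10863957] 0.03465528389784933 [[-0.035  0.999 -0.001]
 [ 0.999  0.035 -0.   ]
 [-0.    -0.001 -1.   ]]
```

View pics/w3.png

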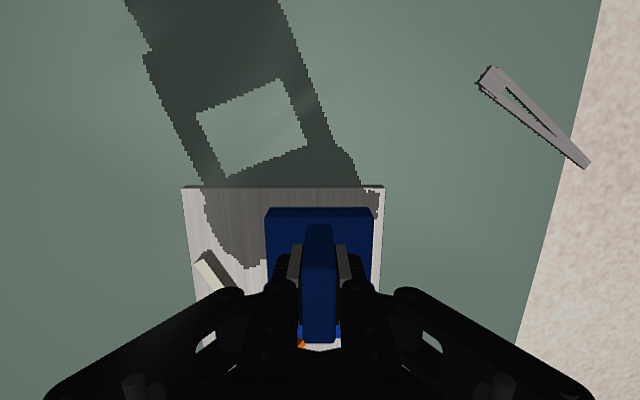

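View pics/t3z.png

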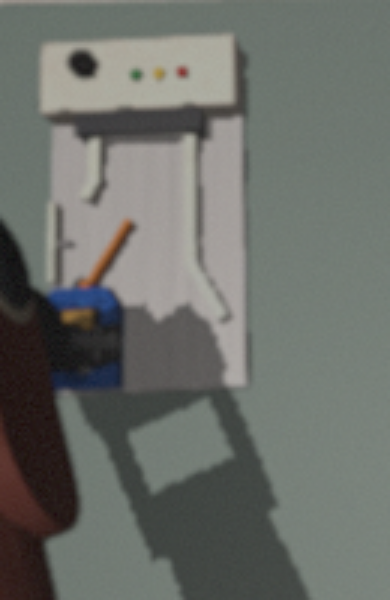

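Run:
```python
from h import *
f=manip.grab_frame('wrist'); s=manip.state()
print('tail',onz(f,[(265,208),(374,208)],.0987).round(4)); n=onz(f,[(181,188),(384,188)],.012); print('near',n.round(4),n.mean(0))
Rt=rot(s['tool_rot']); ex=np.array([np.cos(.037),np.sin(.037),0])
for o in ([.604,.257,0],):
  v=np.array(o)-.12*ex-s['tool_pos']; v[2]=0
  print((Rt.T@v*100).round(2))
```

```text
tail [[0.45   0.2513 0.0987]
 [0.448  0.3096 0.0987]]
near [[0.4624 0.1664 0.012 ]
 [0.4566 0.3341 0.012 ]] [0.4594667  0.25025686 0.012     ]
[-2.81  0.75 -0.  ]
```

```bash
python3 -m crank '[[-1.4,0.4,0,0],[-1.5,0.4,0,0],[0,0,1,0],[0,0,2,0],[0,0,2,0],[0,0,1,0],[0,0,0.4,0],[0,0,0,0],[0,0,0,0]]'
python3 - <<'E'
from h import *
f=grab('wrist','w4.png'); s=manip.state(); g=grab('top','t4.png')
Rt=rot(s['tool_rot']); print(s['tool_pos'],np.arctan2(Rt[1,1],Rt[0,1]),s['contact_force'])
im=g['img'][100:300,170:300,::-1]; cv2.imwrite('pics/t4z.png',cv2.resize(im,None,fx=3,fy=3))
E
```

```text
time: 7.7
tool_pos: [0.4852, 0.2521, 0.0458]
tool_rot: [0.0, 0.694, 0.72, 0.0]
contact_force: [0.6, 0.1, -1.4]
gripper_width: 0.156
[0.48567998 0.25226048 0.04642503] 0.036481349457559466 [-0.23684417  0.42373266 -0.73067332]
```

View pics/w4.png

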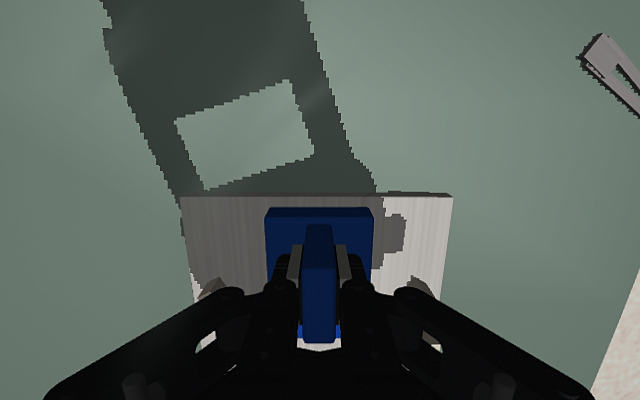

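View pics/t4z.png

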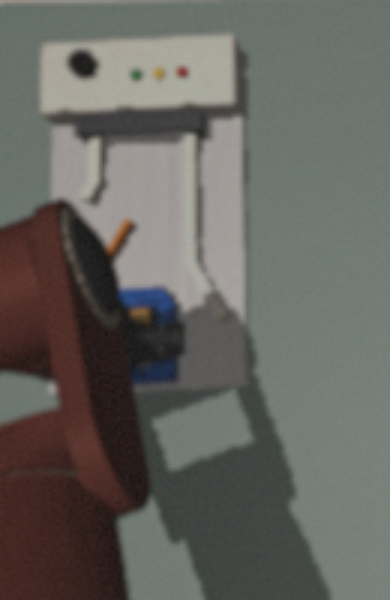

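It's centred over the entry, with the tail at cols 265–374 on a deck edge spanning cols 180–452. I'll touch down and start sliding.

```bash
python3 -m crank '[[0,0,0.2,0],[0,0,0.15,0],[0,0,0,0],[0,0,0,0]]' && python3 -m crank '[[0,0.5,0,0],[0,1,0,0],[0,1,0,0],[0,1,0,0],[0,1,0,0],[0,1,0,0],[0,0.5,0,0],[0,0,0,0],[0,0,0,0]]'
```

```text
time: 8.13
tool_pos: [0.4848, 0.2518, 0.0419]
tool_rot: [0.0, 0.694, 0.72, 0.0]
contact_force: [-0.8, 0.9, -2.4]
gripper_width: 0.159
time: 8.88
tool_pos: [0.5462, 0.2534, 0.0418]
tool_rot: [0.001, 0.694, 0.72, 0.0]
contact_force: [1.2, -4.2, -0.1]
gripper_width: 0.153
```

```bash
python3 -m crank '[[0,0.5,0,0],[0,0.8,0,0],[0,0.8,0,0],[0,0.8,0,0],[0,0.8,0,0],[0,0.3,0,0],[0,0,0,0],[0,0,0,0]]'
python3 - <<'E'
from h import *
f=grab('wrist','w5.png'); s=manip.state(); g=grab('scene'); t=grab('top')
Rt=rot(s['tool_rot']); print(s['tool_pos'],np.arctan2(Rt[1,1],Rt[0,1]),s['contact_force'])
a=cv2.resize(g['img'][100:230,320:485,::-1],None,fx=4,fy=4)
cv2.imwrite('pics/s5z.png',np.clip(a*1.4,0,255).astype(np.uint8))
E
```

```text
time: 9.55
tool_pos: [0.5856, 0.2553, 0.0418]
tool_rot: [0.001, 0.694, 0.72, 0.001]
contact_force: [1.5, -2.5, 0.1]
gripper_width: 0.155
[0.58553415 0.25527373 0.04183221] 0.036280454668436886 [ 2.78234454 -3.29857572 -1.4627846 ]
```

View pics/s5z.png

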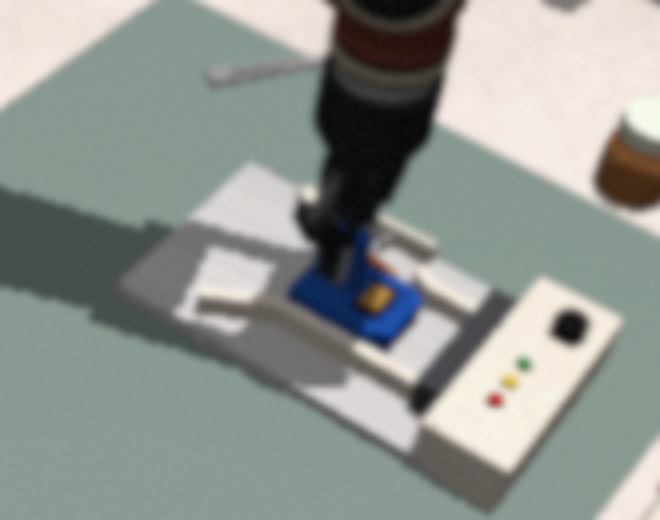

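View pics/w5.png

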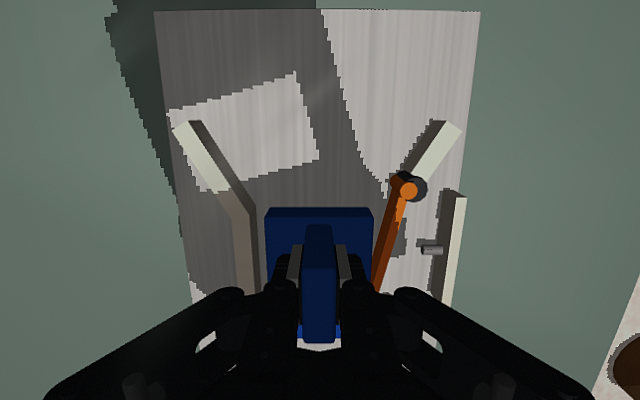

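The blue carrier is in the channel, clear of the right wall, with the catch swung aside along its left flank (about (385,250)). I'll slide on, slowing at the end.

```bash
python3 -m crank '[[0,0.4,0,0],[0,0.8,0,0],[0,0.8,0,0],[0,0.8,0,0],[0,0.8,0,0],[0,0.6,0,0],[0,0.3,0,0],[0,0,0,0]]' && python3 -m crank '[[0,0.2,0,0],[0,0.2,0,0],[0,0.2,0,0],[0,0,0,0]]'
```

```text
time: 10.37
tool_pos: [0.6309, 0.257, 0.0418]
tool_rot: [0.0, 0.694, 0.72, 0.001]
contact_force: [0.3, -2.0, 1.3]
gripper_width: 0.159
time: 10.7
tool_pos: [0.636, 0.2576, 0.0418]
tool_rot: [0.0, 0.694, 0.72, 0.001]
contact_force: [-1.1, -1.4, 2.1]
gripper_width: 0.156
```

```bash
python3 -m crank '[[0,0.2,0,0],[0,0.2,0,0],[0,0,0,0]]' && python3 -m crank '[[0,0.15,0,0],[0,0.15,0,0],[0,0,0,0]]'
python3 - <<'E'
from h import *
f=grab('wrist','w6.png'); s=manip.state(); print(s['tool_pos'],s['contact_force'])
E
```

```text
time: 10.95
tool_pos: [0.6402, 0.2578, 0.0418]
tool_rot: [0.0, 0.694, 0.72, 0.001]
contact_force: [-0.6, 0.9, 1.9]
gripper_width: 0.161
time: 11.2
tool_pos: [0.6403, 0.2579, 0.0421]
tool_rot: [-0.002, 0.694, 0.72, -0.002]
contact_force: [-12.9, -0.5, 10.7]
gripper_width: 0.152
[0.64032716 0.25790823 0.04210838] [-11.96373345  -0.43859269   9.52020827]
```

View pics/w6.png

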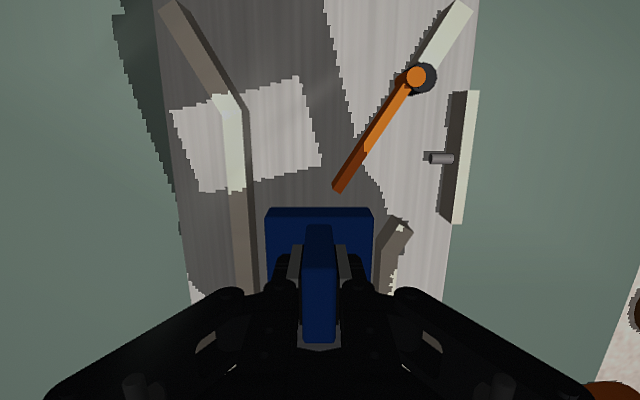

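The carrier is against the stop (-12.9 N, no further travel), and the catch arm has swung back behind the tail, with its tip at (337,190). I'll relieve the push, release and lift.

```bash
python3 -m crank '[[0,-0.2,0,0],[0,0,0,0]]' && python3 -m crank '[[0,0,0,0],[0,0,0,0],[0,0,0,0],[0,0,0,0],[0,0,0,0],[0,0,0,0],[0,0,0,0]]' 1 && python3 -m crank '[[0,0,-0.5,0],[0,0,-1,0],[0,0,-2,0],[0,0,-3,0],[0,0,-3,0],[0,0,-3,0],[0,0,-3,0],[0,-3,0,0],[0,-3,0,0],[0,0,0,0]]'
python3 - <<'E'
from h import *
f=grab('wrist','w7.png');t=grab('top','t7.png')
hsv=cv2.cvtColor(t['img'],cv2.COLOR_RGB2HSV)
m=cv2.inRange(hsv,np.array((50,120,30)),np.array((75,255,255)))
k,l,st,ce=cv2.connectedComponentsWithStats(m); i=1+np.argmax(st[1:,4]); print(st[i],ce[i])
E
```

```text
time: 11.42
tool_pos: [0.6402, 0.2578, 0.0419]
tool_rot: [-0.0, 0.694, 0.72, -0.0]
contact_force: [-3.6, 0.5, 3.2]
gripper_width: 0.154
time: 12.0
tool_pos: [0.6409, 0.2574, 0.0418]
tool_rot: [0.0, 0.694, 0.72, 0.0]
contact_force: [-0.1, -0.1, -0.6]
gripper_width: 1.001
time: 12.83
tool_pos: [0.5767, 0.2554, 0.1974]
tool_rot: [-0.001, 0.694, 0.72, -0.001]
contact_force: [-0.1, 0.5, -1.7]
gripper_width: 1.005
[357 219  28  33 359] [370.43454039 235.88300836]
```

View pics/w7.png

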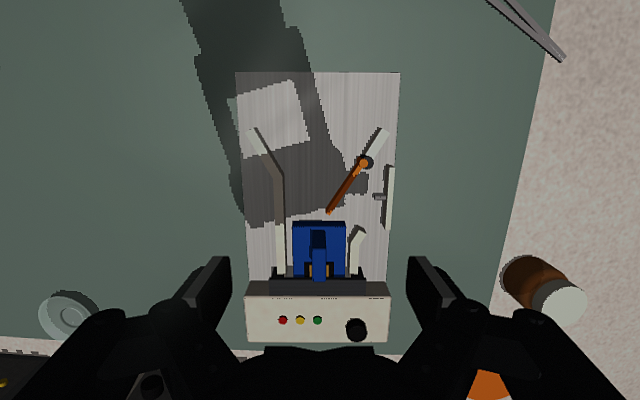

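The carrier sits under the bridge (tail at cols 292–346, row 222), and the catch tip at (329,213) is behind it. I'll do a quick numeric check before handing in.

Run:
```python
from h import *
f=manip.grab_frame('wrist')
yaw=.037;ex=np.array([np.cos(yaw),np.sin(yaw)]);ey=np.array([-ex[1],ex[0]]);o=np.array([.6045,.2563])
def d(p): p=np.atleast_2d(p)[:,:2]-o; return (np.c_[p@ex,p@ey]*1e3).round(1)
print('tail top (x should be 15)',d(onz(f,[(293,224),(345,224)],.032)))
print('catch tip(2,11) hinge(-55,47)',d(onz(f,[(329,212),(366,162)],.031)))
print('near edge',d(onz(f,[(235,72),(400,72)],.012)))
```

```text
tail top (x should be 15) [[ 15.8 -27.5]
 [ 15.8  29.6]]
catch tip(2,11) hinge(-55,47) [[  2.3  11.9]
 [-52.2  49.8]]
near edge [[-141.6  -84.7]
 [-141.7   83.7]]
```

Tail at x ≈ 15.8 mm and catch tip at rest both match the home position.

```bash
python3 -c "
from plant import manip; print(manip.job_done(), manip.state()['time'])"
```

```text
the job is handed in; nothing more can be done
the job is handed in; nothing more can be done
```

The blue carrier is in the loading stage and the job is handed in, after about 13 s of the 42 s allowed. I gripped it by the fin, set it on the entry chip end first, and slid it under the bridge until it met the stop at about 12 N. Then I let go and moved the arm clear.

Last checks:
- **Carrier:** the tail is at dock x of about 16 mm (15 is home) and y is about +1 mm. I didn't measure tilt separately, but it looks flat in the last picture.
- **Catch:** it was seen pushed aside mid-slide. It is now back behind the tail, with its tip at about (2, 12) mm against (2, 11) at rest.
- **Green carrier:** its centre in the top view moved by less than 0.3 pixel (under 1 mm), so it hasn't moved.
- **Robot:** the gripper is open and well above the carrier, touching nothing.

Two readings disagreed slightly. Views differed by 2–4 mm on the dock's position, and with the carrier in hand its tail read about 4 mm further back than expected. Neither mattered, since the slide ended on the stop.

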